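Seat the index collar and hold the plunger out at its groove

ROBOT

A 6-joint arm with a two-finger parallel gripper is mounted at the origin on a cart in front of the work surface, level with it; the furniture and walls round the work are solid. World frame = base frame: x ahead of the robot, y to its left, z up, the work surface at z = 0. Lengths are in m, angles in degrees, forces in N, time in s.
With the tool pointing down it reaches from about 0.4 to 0.825 m from the base axis. Payload 7 kg.
Tool frame: the origin (TCP) lies midway between the tips of the shut fingers; the grasp point (between the pads) lies 19 mm behind it; z points along the fingers, y is the line along which they close (so a half turn about z gives the same grasp; the last joint's range is limited). The gripper opens to 88 mm and grips with 3 to 60 N. Pads are 19 mm wide; open, the fingers measure 130 mm over their backs; the gripper's body (78 mm by 193 mm) begins 47 mm behind the grasp point.
Start: joints at [83.085, 20.546, 0.682, 0, -70.136, -16.507], TCP at [0.268, 0.619, 0.227] pointing down, gripper open.
Joint ranges: [-176.03, 176.03], [-82.01, 121.73], [-58.28, 71.71], [-173.87, 95.51], [-174.79, -0.11], [-173.66, 173.66]. Speed limits (degrees/s): [136.94, 136.94, 172.46, 180, 180, 180].

INTERFACE

Orientations are given as [roll, pitch, yaw] about the fixed x, y, z axes, in that order (R = Rz(yaw) Ry(pitch) Rx(roll)).
In Python, from plant import ctrl gives the robot as it stands. The module is installed in compiled form; this text tells all that it offers.
- The arm moves only by the tool send_rows, never from a script. Its argument "plan" is a list that holds one entry, the list of rows, each a list of 6 numbers: the shift along the tool's x, y, z in shares of 1 m (1.0 is 1 m), then the turn, a rotation vector about the tool's x, y, z in a scale on which 1.0 is 180 degrees. A call has 1 to 8 rows; each row is the pose to reach, as a shift and turn from the pose commanded when the call began, along the tool's axes at that moment; what a row does not reach only later rows make up. A row lasts 1/12 s, in which the tool goes at most 41.7 mm and 7.16 degrees, less where a joint would pass 70% of its speed; a pose out of reach is approached as far as the arm can. No shift or turn number may pass 1 either way. A call with a gripper value outside its range is refused whole. "fingers" is the opening, from 0 (shut) to 1 (fully open), set as the call begins (left out, the last holds). The fingers move at their own pace and stop on an object; the grip force is fixed at half the most. Time passes only in rows, so rows that repeat a pose let the fingers close. It gives the time, the measured TCP pose, the force, the opening and the grip force at its end, in the units of the state.
- ctrl.get_obs(): the state, without advancing time (a new reading comes with each control period).
- ctrl.snapshot(name): name is "side" or "top" or "wrist"; returns a dict with "img" (384x512x3 uint8, red, green, blue), "K" (3x3 intrinsics, pixels), "k1" (the pictures are not rectified: a ray, as slopes to the right and down, at radius r is drawn at 1 + k1 r^2 times it, then the intrinsics apply), "pose" (4x4, takes a point from camera to world coordinates). Camera axes: x right, y down, z forward; pixel columns grow to the right and rows downward; lengths in m; the calibration is good to about 2 mm. A picture is of the moment at which its call begins. There is no depth.
- ctrl.close_job(): hands the job in; it is judged then, once.
The state is a dict: "clock": time; "joint_pos": joint angles; "qvel": joint speeds; "tau": joint torques, N m; "tool_pos": TCP position; "orientation": TCP orientation; "force": force on the tool from outside, world axes, zero at the start; "moment": the same for the moment, N m; "opening": finger opening in m; "gripper_force": force on a finger pad.
Only numpy, scipy, OpenCV 4.12 (cv2) and the standard library are available. Lean on these libraries where they do the work, as an engineer would, in place of code of your own. Each camera call takes 0.05 s, during which the arm holds its last target. There are 200 camera calls.

TASK

Slide the notched index collar, flange down, over the upright arbor of the indexing fixture until it rests on the nose of the spring plunger, and let go of it. Then draw the plunger out by its black knob until the groove in its rod comes level with the face of the brass guide bush, so that the collar drops fully home on the shoulder. Finish while still holding the plunger out at the groove, clear of the collar, so that I can turn the collar to its notch; leave the plain spacer, the graver and the oil stone where they are.

Things in the scene. Friction and masses are not known exactly. Their poses are not given: they have to be found in the camera images.
- index_collar: Steel index collar, 34 mm tall, standing flange down on the worktop. Below, a flange 8 mm thick and 60 mm across with twelve notches in its rim; above it a round knurled hub of 40 mm diameter (8 to 34 mm above the underside), to be gripped from above. A 22.5 mm bore goes right through. About 0.2 kg. Origin: centre of the underside; z up along the bore.
- fixture: Indexing fixture, screwed to the worktop: dark steel plate 126 x 92 mm, 14 mm thick, with an upright steel arbor on a round pedestal and, 46 to 70 mm from the arbor axis on its -x side, a bracket 30 mm wide and 58 mm high that guides the spring plunger. Origin: on the arbor axis, at worktop height; z up, -x is the direction in which the plunger is pulled out.
- seat (a point): The shoulder on which the collar sits when it is fully home: centre of the pedestal's top face, on the arbor axis, 40 mm above the worktop. The pedestal is 54 mm across here.
- arbor_tip (a point): Top end of the upright arbor, 94 mm above the worktop. The arbor is 20 mm in diameter; its uppermost 10 mm taper to 10 mm. Same axes as the fixture.
- knob_grip (a point): Middle of the ribbed grip of the plunger's black knob, on the plunger axis, 44.5 mm above the worktop and 95 mm from the arbor axis at rest; axes as the fixture's, moves with the plunger. The grip is 22 mm in diameter and reaches 11 mm to either side along x; beyond it, towards -x, is an end flange of 30 mm diameter and 5 mm thickness. Pinch it here from above, across y.
- plunger (a joint): How far the spring plunger is drawn out, in m: 0 at rest, where the spring always returns it (about 4 N there, 8 N at the groove), 0.030 at its end stop. Its nose is clear of a collar's flange beyond 0.013. The groove comes level with the face of the brass guide bush at 0.018.
- nose (a point): Tip of the plunger's blade nose (4.6 mm wide, 8 mm high, its top 48.5 mm above the worktop). At rest it reaches in over the shoulder to 17 mm from the arbor axis, so a collar put on the arbor comes to rest on it about 8 mm above the shoulder. Moves with the plunger.
- groove (a point): The groove, a thin dark line round the plunger's 10 mm rod; hidden in the bracket at rest, moves with the plunger. This point is on the rod's axis.
- bush_face (a point): Centre of the front face of the brass guide bush (18 mm across) on the bracket, 73 mm from the arbor axis, where the rod comes out towards the knob.
- spacer: Plain steel spacer ring, 42 mm across and 24 mm tall, without flange or notches; to be left alone. Origin: centre of the underside.
- graver: Graver with a wooden mushroom handle, 105 mm long, 21 mm thick, lying on the worktop; to be left alone. Origin: centre of the underside, length along y.
- stone: Dark oil stone, 38 x 125 x 21 mm, lying on the worktop; to be left alone. Origin: centre of the underside.
There are look-alikes about, which are no part of the job. What is shaped like the index_collar but orange or red is not meant.

How it is judged:
By the outcome, as a careful person would: the job done as asked, in the order asked, and still so for the second after the job is handed in, while the arm keeps its last pose, push and grip.
It also fails if it takes over 54 s, if anything falls off the work surface, if the arm or the gripper's body presses on something with over 40 N, if the wrist force passes 120 N, or if a joint passes its speed limit or range.

## Working session

There is one attempt and no reset: what is moved stays moved. The work goes in short steps, Python scripts to look and compute and a tool call to move; the robot and the scene stay as the last step left them, time stands still between calls to the robot, and variables do not carry over. Pictures are saved under pics/ and viewed, at most 10 in all, crops included, and the job is handed in when it is done.

Besides the shell and the picture viewer there is one more tool, called as name(argument=value, ...) on one line, values as JSON. send_rows: Moves the arm, as the interface text tells. Its arguments: {"type":"object","properties":{"plan":{"type":"array","items":{"type":"array","items":{"type":"array","items":{"type":"number"}}}},"fingers":{"type":"number"}},"required":["plan"]}

```bash
mkdir -p pics; cat > h.py <<'E'
import numpy as np, cv2, pickle
from scipy.spatial.transform import Rotation as R
from plant import ctrl
def snap(n,f):
    s=ctrl.snapshot(n); pickle.dump({k:s[k] for k in('img','K','k1','pose')},open(f'{f}.pkl','wb'))
    cv2.imwrite(f'pics/{f}.png',s['img'][:,:,::-1]); return s
def load(f): return pickle.load(open(f'{f}.pkl','rb'))
def dist(s): return np.array([s['k1'],0,0,0.])
def at_z(s,uv,z):
    p=cv2.undistortPoints(np.array([[uv]],float),np.array(s['K']),dist(s))[0,0]
    T=np.array(s['pose']); d=T[:3,:3]@np.array([p[0],p[1],1]); o=T[:3,3]
    return o+d*(z-o[2])/d[2]
def proj(s,P):
    T=np.linalg.inv(np.array(s['pose'])); P=np.atleast_2d(P).astype(float)
    return cv2.projectPoints(P,cv2.Rodrigues(T[:3,:3])[0],T[:3,3],np.array(s['K'],float),dist(s))[0][:,0]
E
python3 - <<'E'
from h import *
a=snap('top','top0');b=snap('side','side0')
for s in(a,b): print(np.array(s['K']).round(1).tolist(),s['k1'],np.array(s['pose']).round(3).tolist())
o=ctrl.get_obs();print(o)
E
```

```text
[[434.7, 0.0, 257.5], [0.0, 434.7, 191.6], [0.0, 0.0, 1.0]] 0.007065035004060532 [[0.018, -0.987, 0.158, 0.336], [-1.0, -0.017, 0.006, 0.056], [-0.003, -0.158, -0.987, 1.41], [0.0, 0.0, 0.0, 1.0]]
[[495.6, 0.0, 255.0], [0.0, 495.6, 193.6], [0.0, 0.0, 1.0]] -0.029258743783848955 [[0.964, -0.208, 0.166, 0.321], [-0.266, -0.757, 0.597, -0.769], [0.002, -0.62, -0.785, 1.152], [0.0, 0.0, 0.0, 1.0]]
{'clock': 0.1, 'joint_pos': array([ 8.30825815e+01,  2.05867801e+01,  6.40307694e-01, -1.62161784e-02,
       -7.01348901e+01, -1.65082528e+01]), 'qvel': array([-0.07057772, -0.10174689,  0.09269607,  0.0464652 , -0.0501557 ,
        0.01586757]), 'tau': array([-1.47123268e-03, -5.84162378e+01,  2.93751365e+01,  7.01546699e+00,
        1.02157283e-02, -4.41871282e-05]), 'tool_pos': array([0.26820029, 0.61897608, 0.22573713]), 'orientation': array([ 1.79917659e+02, -8.50457193e-03, -2.34311864e+01]), 'force': array([ 0.8063435 , -0.22746777,  0.08388149]), 'moment': array([ 0.04011517, -0.0232183 , -0.02532336]), 'gripper_force': 0.0, 'opening': 0.08784560763248482}
```

View pics/top0.png

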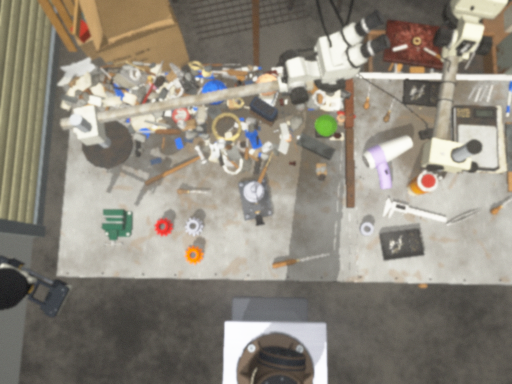

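View pics/side0.png

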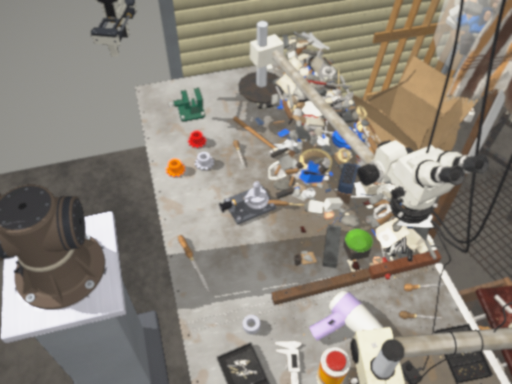

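The top view shows the collar at about (193,227), red and orange look-alikes at (163,227) and (194,255), the fixture at (255,200) with its knob towards the image bottom, and the spacer at (366,228). In the side view the collar is at (205,160) and the fixture at (253,203). I'll enlarge both.

```bash
python3 - <<'E'
from h import *
a=load('top0')['img'][165:265,170:290,::-1]; b=load('side0')['img'][140:230,190:300,::-1]
cv2.imwrite('pics/c1.png',cv2.resize(a,None,fx=6,fy=6,interpolation=cv2.INTER_CUBIC))
cv2.imwrite('pics/c2.png',cv2.resize(b,None,fx=6,fy=6,interpolation=cv2.INTER_CUBIC))
E
```

```text
(no output)
```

View pics/c1.png

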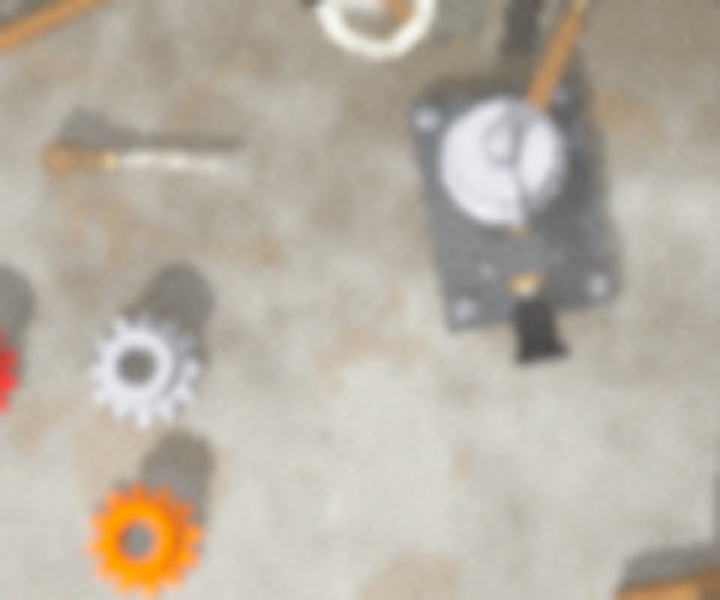

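View pics/c2.png

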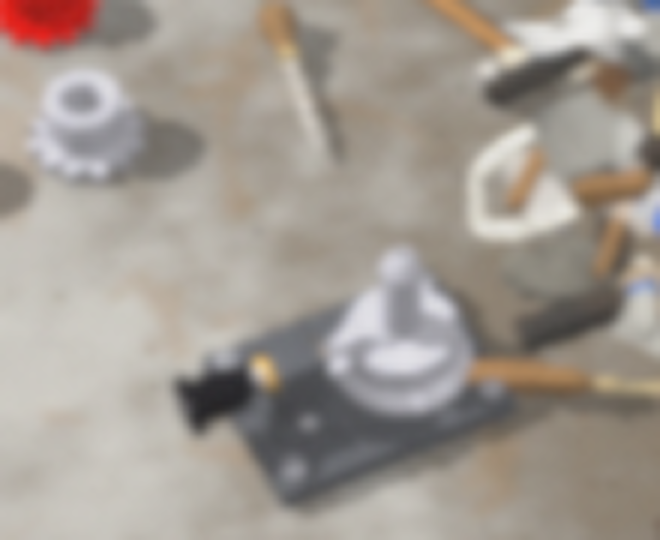

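The crops show the collar bore at c1 (137,368) and c2 (81,97); the arbor tip at c1 (503,140) and c2 (400,258); the knob at c1 (537,325) and c2 (215,395); and four plate screws.

```bash
python3 - <<'E'
from h import *
t=load('top0');s=load('side0')
f=lambda c,o:((c[0]+.5)/6-.5+o[0],(c[1]+.5)/6-.5+o[1])
T=lambda c,z:at_z(t,f(c,(170,165)),z).round(4)
S=lambda c,z:at_z(s,f(c,(190,140)),z).round(4)
print('collar',T((137,368),.034),S((81,97),.034))
print('orange?',T((137,540),.034))
print('tip',T((503,140),.094),S((400,256),.094))
print('ped',T((502,160),.04),S((402,355),.04))
print('knob',T((537,328),.0445),S((215,397),.0445),'bush',T((525,285),.0445),S((265,372),.0445))
sc=[T(c,.014) for c in((425,120),(465,308),(597,286),(562,95))];print('screws',sc,np.mean(sc,0))
print('S screws',[S(c,.014) for c in((293,468),(222,357),(492,388))])
E
```

```text
collar [0.4426 0.2683 0.034 ] [0.4436 0.2665 0.034 ]
orange? [0.3528 0.2646 0.034 ]
tip [0.5578 0.0766 0.094 ] [0.5588 0.0741 0.094 ]
ped [0.5561 0.0777 0.04  ] [0.5556 0.0584 0.04  ]
knob [0.4664 0.0576 0.0445] [0.4641 0.0543 0.0445] bush [0.489  0.0643 0.0445] [0.49   0.0623 0.0445]
screws [array([0.5816, 0.1204, 0.014 ]), array([0.4794, 0.0965, 0.014 ]), array([0.4925, 0.0257, 0.014 ]), array([0.5967, 0.0462, 0.014 ])] [0.53755 0.0722  0.014  ]
S screws [array([0.4937, 0.0266, 0.014 ]), array([0.4768, 0.0996, 0.014 ]), array([0.5974, 0.047 , 0.014 ])]
```

Both views agree within 2–3 mm: collar (0.443, 0.2675), arbor axis (0.558, 0.0755), fixture yaw about 11.7°, and knob at 0.095 m from the axis as given. I'll move above the collar, aligning the tool yaw to the fixture.

```bash
cat >> h.py <<'E'
def shift(cmd,yaw,tgt): # cm in tool axes, cmd pose pointing down
    return (R.from_euler('xyz',[180,0,yaw],degrees=True).inv().apply(np.subtract(tgt,cmd))*100).round(2)
E
python3 - <<'E'
from h import *
print(shift([.268,.619,.227],-23.42,[.443,.2675,.2]))
E
```

```text
[30.03 25.3   2.7 ]
```

The rows are not in the units I measure in: shifts go in shares of 1 m and turns go in shares of 180 degrees. I convert before sending: 15 cm / 100 = 0.15, 12.6 cm / 100 = 0.126, -35.1 degrees / 180 = -0.195.

send_rows(plan=[[[0.025,0.021,0.002,0,0,-0.0222],[0.05,0.042,0.004,0,0,-0.0444],[0.075,0.063,0.006,0,0,-0.0667],[0.1,0.084,0.008,0,0,-0.0889],[0.125,0.105,0.01,0,0,-0.1111],[0.15,0.126,0.013,0,0,-0.1389],[0.15,0.126,0.013,0,0,-0.1667],[0.15,0.126,0.013,0,0,-0.195]]], fingers=0.65)

```text
clock: 0.77
tool_pos: [0.3565, 0.4421, 0.2135]
orientation: [180.0, 0.0, 11.8]
force: [-0.1, 0.3, 0.1]
opening: 0.0571
gripper_force: 0.0
```

```bash
python3 - <<'E'
from h import *
o=ctrl.get_obs();print(o['clock'],o['tool_pos'],o['orientation'],o['joint_pos'].round(1))
c=np.array([.268,.619,.227])+R.from_euler('xyz',[180,0,-23.42],degrees=True).apply([.15,.126,.013]);print(c)
print(shift(c,11.68,[.443,.2675,.2]))
E
```

```text
0.7667 [0.35652624 0.44209369 0.21348449] [1.79981167e+02 2.42498211e-02 1.17891497e+01] [ 70.8  11.1 -14.2  -0.  -64.8  30.9]
[0.35556139 0.44376016 0.214     ]
[ 4.99 19.03  1.4 ]
```

Scaled: 19 cm / 100 = 0.19, 1.4 cm / 100 = 0.014.

send_rows(plan=[[[0.01,0.034,0.003,0,0,0],[0.02,0.07,0.006,0,0,0],[0.03,0.106,0.009,0,0,0],[0.038,0.14,0.012,0,0,0],[0.045,0.17,0.013,0,0,0],[0.05,0.19,0.014,0,0,0],[0.05,0.19,0.014,0,0,0],[0.05,0.19,0.014,0,0,0]]])

```text
clock: 1.43
tool_pos: [0.4435, 0.267, 0.1994]
orientation: [180.0, 0.0, 11.6]
force: [1.1, -0.3, 0.2]
opening: 0.0566
gripper_force: 0.0
```

```bash
python3 - <<'E'
from h import *
s=snap('wrist','w1');t=snap('top','t1')
o=ctrl.get_obs();print(o['clock'],o['tool_pos'],o['orientation'])
print(proj(s,[[.443,.2675,.034],[.443,.2675,0]]).round(1), np.array(s['pose']).round(3).tolist())
E
```

```text
1.5333 [0.44326078 0.2683495  0.1995221 ] [-1.79995518e+02  2.05025648e-03  1.16618131e+01]
[[255.7 174.6]
 [255.8 167. ]] [[0.2, -0.937, -0.285, 0.521], [-0.98, -0.191, -0.059, 0.282], [0.001, 0.291, -0.957, 0.357], [0.0, 0.0, 0.0, 1.0]]
```

View pics/w1.png

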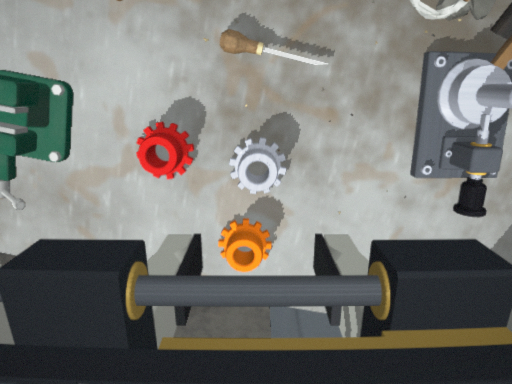

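The collar's bore centre is at (259,171) in the wrist view, against a prediction of (255.7,174.6). The bracket is at (472,158) and the knob at (471,192); the arbor tip is just outside the right edge.

```bash
python3 - <<'E'
from h import *
s=load('w1')
p=at_z(s,(259,171),.034);print(p, at_z(s,(471,192),.0445))
g=cv2.cvtColor(s['img'],cv2.COLOR_RGB2GRAY)[135:195,225:290]
c=cv2.HoughCircles(cv2.resize(g,None,fx=6,fy=6,interpolation=cv2.INTER_CUBIC),cv2.HOUGH_GRADIENT,1.5,100,param1=100,param2=30,minRadius=40,maxRadius=150)
print(None if c is None else [((x+.5)/6+224.5,(y+.5)/6+134.5,r/6) for x,y,r in c[0]])
print(shift([.4433,.2677,.2],11.68,[p[0],p[1],.012]))
E
```

```text
[0.44714335 0.26505967 0.034     ] [0.47093746 0.05793298 0.0445    ]
[(np.float32(257.70834), np.float32(171.45833), np.float32(18.766668))]
[ 0.32  0.34 18.8 ]
```

Scaled: 18 cm / 100 = 0.18, 0.15 cm / 100 = 0.0015.

send_rows(plan=[[[0.001,0.001,0.035,0,0,0],[0.001,0.0015,0.07,0,0,0],[0.001,0.0015,0.1,0,0,0],[0.001,0.0015,0.125,0,0,0],[0.001,0.0015,0.145,0,0,0],[0.001,0.0015,0.16,0,0,0],[0.001,0.0015,0.17,0,0,0],[0.001,0.0015,0.18,0,0,0]]])

```text
clock: 2.2
tool_pos: [0.4443, 0.2677, 0.0187]
orientation: [180.0, 0.0, 11.8]
force: [-0.8, -0.2, -0.6]
opening: 0.0567
gripper_force: 0.0
```

Scaled: 0.9 cm / 100 = 0.009, 0.5 cm / 100 = 0.005.

send_rows(plan=[[[0,0,0.005,0,0,0],[0,0,0.009,0,0,0],[0,0,0.009,0,0,0],[0,0,0.009,0,0,0]]])

```text
clock: 2.53
tool_pos: [0.4448, 0.2672, 0.011]
orientation: [-180.0, -0.0, 11.7]
force: [0.4, -0.9, -0.4]
opening: 0.0572
gripper_force: 0.0
```

send_rows(plan=[[[0,0,0,0,0,0],[0,0,0,0,0,0],[0,0,0,0,0,0],[0,0,0,0,0,0],[0,0,0,0,0,0],[0,0,0,0,0,0],[0,0,0,0,0,0],[0,0,0,0,0,0]]], fingers=0.3)

```text
clock: 3.2
tool_pos: [0.4448, 0.2671, 0.011]
orientation: [-180.0, -0.0, 11.7]
force: [-0.8, -0.3, 5.8]
opening: 0.0394
gripper_force: 30.0
```

Scaled: -14 cm / 100 = -0.14, -13.5 cm / 100 = -0.135.

send_rows(plan=[[[0,0,-0.005,0,0,0],[0,0,-0.02,0,0,0],[0,0,-0.045,0,0,0],[0,0,-0.07,0,0,0],[0,0,-0.095,0,0,0],[0,0,-0.12,0,0,0],[0,0,-0.135,0,0,0],[0,0,-0.14,0,0,0]]])

```text
clock: 3.87
tool_pos: [0.4453, 0.2676, 0.1532]
orientation: [-179.9, -0.2, 11.7]
force: [-0.4, 0.7, -2.2]
opening: 0.0389
gripper_force: 30.0
```

```bash
python3 - <<'E'
from h import *
o=ctrl.get_obs();print(o['clock'],o['tool_pos'],o['force'],o['opening'])
print(shift([.4445,.267,.151],11.68,[.558,.0755,.151]))
E
```

```text
3.8667 [0.44527606 0.26758693 0.15321369] [-0.43381422  0.73740171 -2.23936473] 0.03891435490019396
[ 7.24 21.05  0.  ]
```

Scaled: 21 cm / 100 = 0.21, 20.4 cm / 100 = 0.204.

send_rows(plan=[[[0.01,0.029,0,0,0,0],[0.021,0.062,0,0,0,0],[0.033,0.096,0,0,0,0],[0.045,0.13,0,0,0,0],[0.056,0.162,0,0,0,0],[0.064,0.187,0,0,0,0],[0.07,0.204,0,0,0,0],[0.072,0.21,0,0,0,0]]])

```text
clock: 4.53
tool_pos: [0.5576, 0.0733, 0.149]
orientation: [180.0, 0.2, 11.5]
force: [1.1, -0.0, -1.7]
opening: 0.0393
gripper_force: 30.0
```

send_rows(plan=[[[0,0,0,0,0,0],[0,0,0,0,0,0],[0,0,0,0,0,0]]])

```text
clock: 4.78
tool_pos: [0.5569, 0.0763, 0.15]
orientation: [-180.0, 0.1, 11.7]
force: [-0.5, 1.0, -2.7]
opening: 0.0395
gripper_force: 30.0
```

```bash
python3 - <<'E'
from h import *
s=snap('wrist','w2');t=snap('top','t2');d=snap('side','s2')
o=ctrl.get_obs();print(o['clock'],o['tool_pos'],o['orientation'],o['force'])
A=[[.558,.0755,.094],[.558,.0755,.04]]
for q in (s,t,d): print(proj(q,A).round(1).tolist())
c=cv2.resize(d['img'][110:230,190:310,::-1],None,fx=3.3,fy=3.3,interpolation=cv2.INTER_CUBIC)
w=s['img'][:,:,::-1]
im=np.zeros((400,800,3),np.uint8); im[:396,:396]=c; im[:300,400:]=cv2.resize(w,(400,300)); cv2.imwrite('pics/m2.png',im)
E
```

```text
4.9333 [0.55720288 0.07669467 0.15055125] [-1.79992525e+02  1.21385998e-03  1.17505669e+01] [ 0.09616278  0.1075118  -2.93489619]
[[257.5, 212.0], [257.5, 189.2]]
[[253.8, 187.9], [254.0, 190.7]]
[[255.8, 181.9], [255.8, 194.0]]
```

View pics/m2.png

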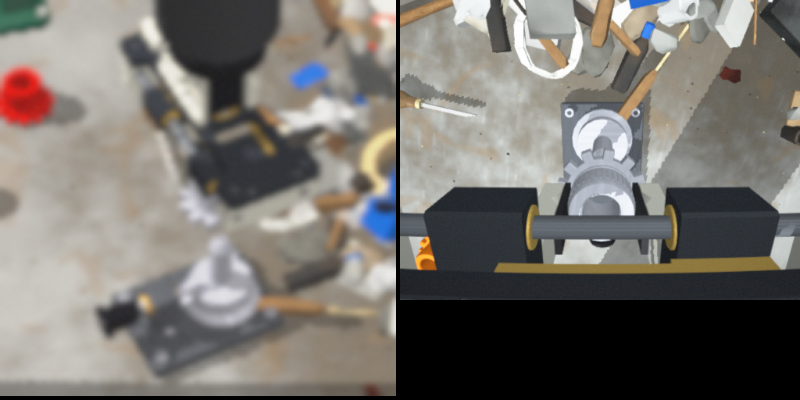

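The side view shows the collar held above the arbor. In the wrist view the pedestal and arbor are just behind the collar. I'll enlarge the wrist view.

```bash
python3 - <<'E'
from h import *
s=load('w2')
cv2.imwrite('pics/c3.png',cv2.resize(s['img'][120:270,190:340,::-1],None,fx=4,fy=4,interpolation=cv2.INTER_CUBIC))
# expected outlines
tcp=np.array([.5572,.0767,.1505])
th=np.linspace(0,2*np.pi,5)[:-1]
circ=lambda c,r:[[c[0]+r*np.cos(a),c[1]+r*np.sin(a),c[2]] for a in th]
for n,c,r in(('ped',[.558,.0755,.04],.027),('hubtop',tcp+[0,0,.023],.02),('flange',tcp+[0,0,-.003],.03)):
  p=proj(s,circ(c,r)); print(n,((p-[190,120])*4+1.5).round().tolist())
E
```

```text
ped [[299.0, 150.0], [141.0, 252.0], [245.0, 399.0], [400.0, 304.0]]
hubtop [[297.0, 459.0], [81.0, 588.0], [225.0, 770.0], [435.0, 653.0]]
flange [[310.0, 299.0], [31.0, 473.0], [217.0, 712.0], [486.0, 558.0]]
```

View pics/c3.png

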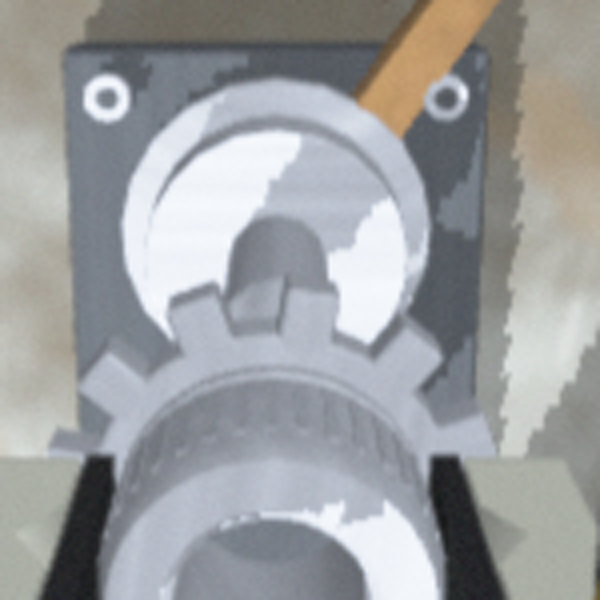

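Lateral alignment is good: pedestal centre at column 276.5, collar at 271.5, plate edges symmetric so the yaw is right. For the tool-x direction I'll compare observed edge rows with predicted ones.

```bash
python3 - <<'E'
from h import *
s=load('w2')
tcp=np.array([.5572,.0767,.1505]);ar=np.array([.558,.0755,0])
a=np.radians(11.7);ex=np.array([np.cos(a),np.sin(a),0]);ey=np.array([-ex[1],ex[0],0])
def row(P):
  f=lambda P:(proj(s,P)[0]-[190,120])*4+1.5
  p=f(P);q=f(P+.001*ex);r=f(P+.001*ey);return p.round(),(q-p).round(1),(r-p).round(1)
print('flange tip',row(tcp+[0,0,-.003]+.03*ex))
print('hub back',row(tcp+[0,0,.023]+.02*ex)); print('bore back',row(tcp+[0,0,.023]+.01125*ex))
print('ped back',row(ar+[0,0,.04]+.027*ex)); print('plate far edge',row(ar+[0,0,.014]+.043*ex))
for y in(.038,-.038): print('screw',row(ar+[0,0,.014]+y*ey+.035*ex))
print('arbor base back',row(ar+[0,0,.04]+.01*ex))
print('cam',np.array(s['pose'])[:3,3]-tcp)
E
```

```text
flange tip (array([260., 294.]), array([-0. , -7.8]), array([-8.2,  0. ]))
hub back (array([259., 455.]), array([-0. , -8.7]), array([-9.4,  0. ]))
bore back (array([259., 530.]), array([-0. , -8.4]), array([-9.2,  0. ]))
ped back (array([271., 147.]), array([-0., -5.]), array([-5.,  0.]))
plate far edge (array([271.,  50.]), array([-0. , -4.7]), array([-4.7,  0. ]))
screw (array([94., 88.]), array([-0.2, -4.6]), array([-4.6,  0. ]))
screw (array([448.,  88.]), array([ 0.2, -4.6]), array([-4.6, -0. ]))
arbor base back (array([271., 231.]), array([-0. , -4.8]), array([-5.,  0.]))
cam [0.07738995 0.01465073 0.15688436]
```

Scaled: 4.9 cm / 100 = 0.049, 0.13 cm / 100 = 0.0013.

send_rows(plan=[[[0.0013,0.0013,0.005,0,0,0],[0.0013,0.0013,0.015,0,0,0],[0.0013,0.0013,0.025,0,0,0],[0.0013,0.0013,0.033,0,0,0],[0.0013,0.0013,0.039,0,0,0],[0.0013,0.0013,0.043,0,0,0],[0.0013,0.0013,0.047,0,0,0],[0.0013,0.0013,0.049,0,0,0]]])

```text
clock: 5.6
tool_pos: [0.559, 0.0747, 0.1009]
orientation: [180.0, 0.0, 11.7]
force: [-0.6, -0.2, -2.5]
opening: 0.0396
gripper_force: 30.0
```

Scaled: 0.7 cm / 100 = 0.007, 0.6 cm / 100 = 0.006.

send_rows(plan=[[[0,0,0.002,0,0,0],[0,0,0.004,0,0,0],[0,0,0.006,0,0,0],[0,0,0.007,0,0,0]]])

```text
clock: 5.93
tool_pos: [0.5595, 0.075, 0.0947]
orientation: [-180.0, -0.1, 11.7]
force: [1.2, 0.4, -1.7]
opening: 0.0395
gripper_force: 30.0
```

Scaled: 1 cm / 100 = 0.01, 0.8 cm / 100 = 0.008.

send_rows(plan=[[[0,0,0.002,0,0,0],[0,0,0.004,0,0,0],[0,0,0.006,0,0,0],[0,0,0.008,0,0,0],[0,0,0.01,0,0,0],[0,0,0.01,0,0,0]]])

```text
clock: 6.43
tool_pos: [0.5596, 0.0751, 0.0844]
orientation: [-180.0, -0.1, 11.7]
force: [2.9, 2.3, -3.4]
opening: 0.0393
gripper_force: 30.0
```

Scaled: 2.1 cm / 100 = 0.021, 0.05 cm / 100 = 0.0005.

send_rows(plan=[[[0.0005,-0.0003,0.003,0,0,0],[0.0005,-0.0003,0.006,0,0,0],[0.0005,-0.0003,0.009,0,0,0],[0.0005,-0.0003,0.012,0,0,0],[0.0005,-0.0003,0.015,0,0,0],[0.0005,-0.0003,0.018,0,0,0],[0.0005,-0.0003,0.02,0,0,0],[0.0005,-0.0003,0.021,0,0,0]]])

```text
clock: 7.1
tool_pos: [0.5597, 0.0753, 0.0633]
orientation: [180.0, -0.0, 11.7]
force: [2.1, 2.6, -0.6]
opening: 0.0392
gripper_force: 30.0
```

Scaled: 0.3 cm / 100 = 0.003, 0.2 cm / 100 = 0.002.

send_rows(plan=[[[0,0,0.001,0,0,0],[0,0,0.002,0,0,0],[0,0,0.003,0,0,0],[0,0,0.003,0,0,0]]])

```text
clock: 7.43
tool_pos: [0.5597, 0.0753, 0.0605]
orientation: [-180.0, -0.0, 11.7]
force: [2.5, 2.8, -2.1]
opening: 0.0397
gripper_force: 30.0
```

send_rows(plan=[[[0,0,0.0005,0,0,0],[0,0,0.001,0,0,0],[0,0,0.001,0,0,0]]])

```text
clock: 7.68
tool_pos: [0.5597, 0.0752, 0.0596]
orientation: [-180.0, -0.0, 11.7]
force: [2.4, 2.4, -1.4]
opening: 0.0395
gripper_force: 30.0
```

send_rows(plan=[[[0,0,0,0,0,0],[0,0,0,0,0,0],[0,0,0,0,0,0],[0,0,0,0,0,0],[0,0,0,0,0,0],[0,0,0,0,0,0]]], fingers=0.7)

```text
clock: 8.18
tool_pos: [0.5594, 0.075, 0.0595]
orientation: [180.0, 0.0, 11.7]
force: [0.1, -0.6, -0.1]
opening: 0.061
gripper_force: 0.0
```

Scaled: -9 cm / 100 = -0.09, -8.5 cm / 100 = -0.085.

send_rows(plan=[[[0,0,-0.005,0,0,0],[0,0,-0.015,0,0,0],[0,0,-0.03,0,0,0],[0,0,-0.05,0,0,0],[0,0,-0.07,0,0,0],[0,0,-0.085,0,0,0],[0,0,-0.09,0,0,0],[0,0,-0.09,0,0,0]]])

```text
clock: 8.85
tool_pos: [0.5605, 0.0756, 0.1518]
orientation: [-180.0, -0.2, 11.7]
force: [-0.0, 0.4, 0.1]
opening: 0.0617
gripper_force: 0.0
```

Scaled: -9.4 cm / 100 = -0.094, -9 cm / 100 = -0.09.

send_rows(plan=[[[-0.012,0,0,0,0,0],[-0.035,0,0,0,0,0],[-0.06,0,0,0,0,0],[-0.08,-0.001,0,0,0,0],[-0.09,-0.001,0,0,0,0],[-0.094,-0.001,0,0,0,0],[-0.094,-0.001,0,0,0,0],[-0.094,-0.001,0,0,0,0]]])

```text
clock: 9.52
tool_pos: [0.4681, 0.0575, 0.1496]
orientation: [180.0, -0.0, 11.7]
force: [1.1, -0.5, 0.6]
opening: 0.0614
gripper_force: 0.0
```

```bash
python3 - <<'E'
from h import *
s=snap('wrist','w3');t=snap('top','t3');d=snap('side','s3')
o=ctrl.get_obs();print(o['clock'],o['tool_pos'],o['orientation'])
tcp=o['tool_pos'].copy()
a=np.radians(11.7);ex=np.array([np.cos(a),np.sin(a),0]);ey=np.array([-ex[1],ex[0],0])
ar=np.array([.5605,.076,0])
u0,v0=165,60
f=lambda P:((proj(s,P)-[u0,v0])*3+1).round().tolist()
print('tip,ped',f([ar+[0,0,.094],ar+[0,0,.048],ar+[0,0,.082]]))
k=ar-.095*ex+[0,0,.0445]
for n,x in(('bushface',-.073),('grip0',-.084),('grip1',-.106),('fl',-.111)): print(n,f([ar+x*ex+[0,0,.0445]+y*ey for y in(-.011,.011)]))
cv2.imwrite('pics/c4.png',cv2.resize(s['img'][v0:v0+200,u0:u0+190,::-1],None,fx=3,fy=3,interpolation=cv2.INTER_CUBIC))
E
```

```text
9.6667 [0.46807027 0.05737229 0.14934414] [1.79988893e+02 1.30139200e-02 1.16712823e+01]
tip,ped [[276.0, 10.0], [276.0, 25.0], [276.0, 14.0]]
bushface [[319.0, 320.0], [234.0, 320.0]]
grip0 [[318.0, 360.0], [235.0, 360.0]]
grip1 [[317.0, 439.0], [236.0, 439.0]]
fl [[317.0, 456.0], [236.0, 456.0]]
```

View pics/c4.png

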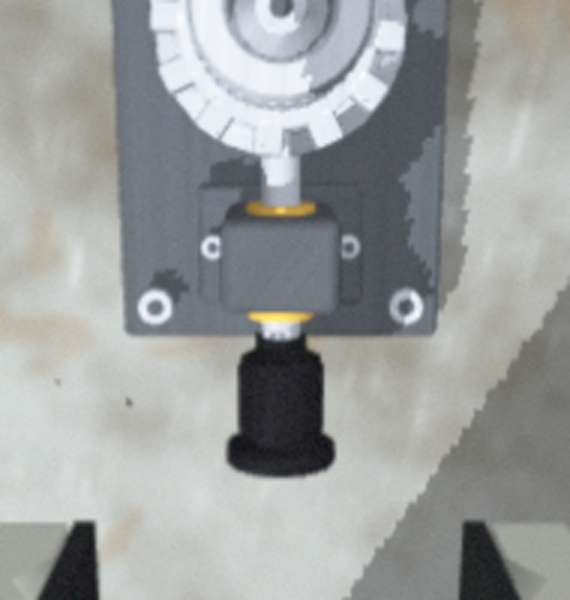

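The collar rests on the plunger nose on the arbor, at crop (276,10). The knob grip spans columns 238–322 and rows 352–432, close to the prediction. I'll descend onto it.

send_rows(plan=[[[0,0.0006,0.015,0,0,0],[0,0.0006,0.04,0,0,0],[0,0.0006,0.065,0,0,0],[0,0.0006,0.085,0,0,0],[0,0.0006,0.105,0,0,0],[0,0.0006,0.117,0,0,0],[0,0.0006,0.124,0,0,0],[0,0.0006,0.124,0,0,0]]])

```text
clock: 10.33
tool_pos: [0.4669, 0.0561, 0.024]
orientation: [179.9, 0.2, 11.7]
force: [-0.7, -0.3, 0.0]
opening: 0.0611
gripper_force: 0.0
```

send_rows(plan=[[[0,0,0,0,0,0],[0,0,0,0,0,0],[0,0,0,0,0,0],[0,0,0,0,0,0],[0,0,0,0,0,0],[0,0,0,0,0,0],[0,0,0,0,0,0],[0,0,0,0,0,0]]], fingers=0.1)

```text
clock: 11.0
tool_pos: [0.4676, 0.0568, 0.0259]
orientation: [-180.0, -0.0, 11.7]
force: [-2.1, 1.6, 3.7]
opening: 0.0208
gripper_force: 30.1
```

Scaled: -1.8 cm / 100 = -0.018, -1.5 cm / 100 = -0.015.

send_rows(plan=[[[-0.003,0,0,0,0,0],[-0.006,0,0,0,0,0],[-0.009,0,0,0,0,0],[-0.012,0,0,0,0,0],[-0.015,0,0,0,0,0],[-0.018,0,0,0,0,0],[-0.018,0,0,0,0,0],[-0.018,0,0,0,0,0]]])

```text
clock: 11.67
tool_pos: [0.4517, 0.0536, 0.026]
orientation: [-180.0, -0.2, 11.7]
force: [7.9, -1.6, -5.9]
opening: 0.0211
gripper_force: 30.2
```

```bash
python3 - <<'E'
from h import *
s=snap('wrist','w4');d=snap('side','s4')
o=ctrl.get_obs();print(o['clock'],o['tool_pos'],o['orientation'],o['force'])
a=np.radians(11.7);ex=np.array([np.cos(a),np.sin(a),0]);print((o['tool_pos']-[.4676,.0568,.0259])@ex)
w=cv2.resize(s['img'][60:310,170:350,::-1],None,fx=2.4,fy=2.4,interpolation=cv2.INTER_CUBIC)
c=cv2.resize(d['img'][150:230,200:260,::-1],None,fx=6,fy=6,interpolation=cv2.INTER_CUBIC)
im=np.zeros((600,800,3),np.uint8);im[:w.shape[0],:w.shape[1]]=w;im[:480,436:796]=c;cv2.imwrite('pics/m4.png',im)
E
```

```text
11.7667 [0.45181702 0.05367112 0.02598985] [-179.97192818   -0.21999802   11.72621273] [ 7.99876595 -1.51389926 -4.3389051 ]
-0.016089546025193344
```

View pics/m4.png

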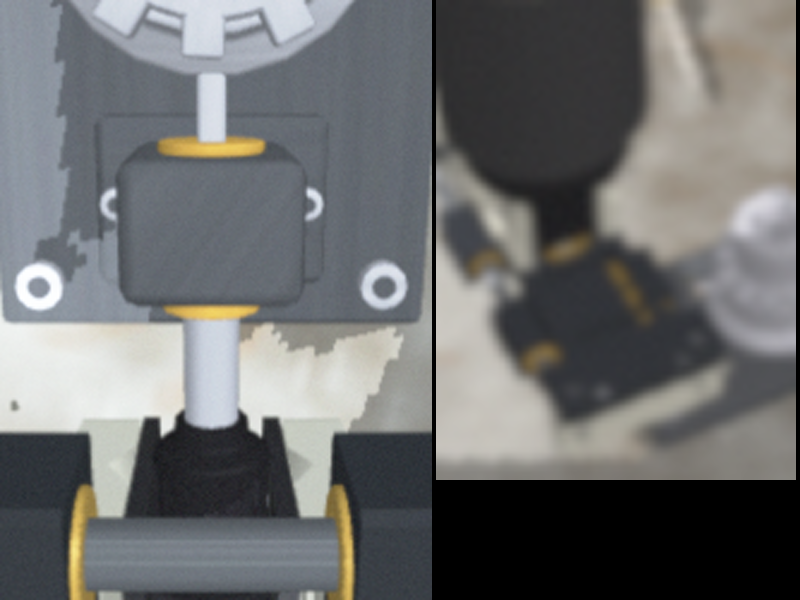

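The rod is out about 16 mm, with no groove visible yet between the bush face at crop row 318 and the knob at 415. I'll draw it a bit further and look for the groove in a row profile along the rod.

Scaled: -0.15 cm / 100 = -0.0015, -0.1 cm / 100 = -0.001.

send_rows(plan=[[[-0.001,0,0,0,0,0],[-0.0015,0,0,0,0,0],[-0.0015,0,0,0,0,0],[-0.0015,0,0,0,0,0]]])

```text
clock: 12.1
tool_pos: [0.4505, 0.0534, 0.026]
orientation: [-180.0, -0.2, 11.7]
force: [8.6, -1.9, -6.6]
opening: 0.021
gripper_force: 30.2
```

```bash
cat > p.py <<'E'
from h import *
import sys
def prof(s):
    m=s['img'][182:240,252:264].astype(float).mean(1); return m.round().astype(int).tolist()
if __name__=='__main__':
    s=snap('wrist',sys.argv[1]);o=ctrl.get_obs();a=np.radians(11.7);ex=np.array([np.cos(a),np.sin(a),0])
    print(o['clock'],((o['tool_pos']-[.4676,.0568,.0259])@ex*1e3).round(2),o['force'].round(1))
    for f in('w4',sys.argv[1]):
        print(f,*[f'{182+i}:{r[0]},{r[2]}' for i,r in enumerate(prof(load(f)))])
    tcp=o['tool_pos']
E
python3 p.py w5
```

```text
12.15 -17.39 [ 9.4 -2.  -6.1]
w4 182:99,112 183:95,108 184:90,102 185:85,96 186:91,88 187:161,88 188:223,94 189:237,99 190:238,99 191:236,100 192:226,119 193:210,180 194:204,218 195:204,222 196:204,221 197:203,221 198:204,221 199:203,221 200:203,221 201:203,221 202:204,222 203:203,221 204:203,222 205:204,221 206:203,221 207:203,221 208:203,221 209:204,221 210:204,221 211:203,221 212:203,221 213:203,221 214:203,221 215:204,221 216:203,221 217:203,221 218:203,221 219:204,221 220:204,221 221:203,221 222:203,221 223:204,221 224:204,221 225:203,221 226:204,221 227:202,221 228:204,221 229:203,221 230:203,221 231:203,221 232:203,220 233:203,221 234:203,221 235:203,220 236:200,218 237:174,191 238:111,122 239:50,55
w5 182:85,95 183:90,86 184:160,87 185:223,94 186:237,100 187:238,99 188:236,99 189:226,114 190:210,178 191:203,218 192:204,221 193:204,221 194:204,221 195:204,221 196:203,221 197:203,221 198:204,221 199:203,221 200:203,221 201:203,220 202:203,221 203:203,221 204:203,221 205:203,221 206:203,221 207:204,221 208:203,221 209:204,221 210:203,221 211:204,221 212:203,221 213:203,221 214:203,221 215:204,221 216:203,221 217:203,221 218:204,221 219:203,221 220:203,221 221:203,221 222:203,220 223:203,221 224:203,221 225:203,221 226:203,220 227:203,221 228:203,221 229:202,220 230:203,220 231:203,221 232:203,221 233:202,220 234:203,221 235:204,221 236:200,217 237:172,190 238:109,120 239:48,53
```

The knob isn't slipping in the grip: its edge stays at row 237. The bush rim hides about 1 mm of rod from this camera, so I'll draw slightly past, locate the groove, then set it exactly.

Scaled: -0.2 cm / 100 = -0.002, -0.1 cm / 100 = -0.001.

send_rows(plan=[[[-0.001,0,0,0,0,0],[-0.002,0,0,0,0,0],[-0.002,0,0,0,0,0],[-0.002,0,0,0,0,0]]])

```text
clock: 12.48
tool_pos: [0.4486, 0.053, 0.026]
orientation: [-180.0, -0.2, 11.7]
force: [8.5, -1.7, -6.1]
opening: 0.021
gripper_force: 30.2
```

```bash
python3 p.py w6 | sed '/^w4/d' | cut -c1-330
```

```text
12.5333 -19.36 [ 8.7 -1.8 -5.8]
w6 182:237,99 183:237,100 184:229,93 185:176,76 186:80,56 187:72,79 188:149,164 189:196,214 190:202,220 191:203,221 192:203,221 193:203,220 194:203,221 195:203,221 196:203,221 197:203,221 198:203,221 199:203,221 200:203,221 201:203,221 202:203,220 203:203,221 204:202,220 205:203,221 206:203,221 207:203,220 208:202,220 209:203,22
```

The groove shows as a dark line at row 186.6, right next to the bush rim edge at row 185.3. I'll correct for the parallax between rim and rod.

```bash
python3 - <<'E'
from h import *
s=load('w6');a=np.radians(11.7);ex=np.array([np.cos(a),np.sin(a),0])
k=np.array([.4486,.053,0])       # grip pt, 95+pull from axis
for pull in(.018,.0195):
  ar=k+(.095+pull)*ex
  f=lambda x,z:proj(s,ar+x*ex+[0,0,z])[0,1].round(2)
  print(pull,'rim',f(-.073,.0535),'rod at face',f(-.073,.0495),'rod 1mm out',f(-.074,.0495))
g=s['img'][:,252:264].mean((1,2));print(g[178:192].round())
E
```

```text
0.018 rim 191.42 rod at face 188.66 rod 1mm out 191.01
0.0195 rim 187.79 rod at face 185.12 rod 1mm out 187.48
[ 90. 129. 168. 181. 180. 181. 172. 132.  69.  75. 156. 204. 211. 211.]
```

Scaled: 0.14 cm / 100 = 0.0014, 0.07 cm / 100 = 0.0007.

send_rows(plan=[[[0.0007,0,0,0,0,0],[0.0014,0,0,0,0,0],[0.0014,0,0,0,0,0],[0.0014,0,0,0,0,0],[0.0014,0,0,0,0,0]]])

```text
clock: 12.95
tool_pos: [0.4501, 0.0533, 0.026]
orientation: [-180.0, -0.2, 11.7]
force: [8.9, -2.0, -6.2]
opening: 0.0209
gripper_force: 30.2
```

```bash
python3 p.py w7 | sed '/^w4/d' | cut -c1-230; python3 - <<'E'
from h import *
s=load('w7');o=ctrl.get_obs();print(o['opening'],o['gripper_force'])
a=np.radians(11.7);ex=np.array([np.cos(a),np.sin(a),0]);ey=np.array([-ex[1],ex[0],0])
ar=o['tool_pos']*[1,1,0]+.113*ex
for n,z in(('home flange top',.048),('on nose',.0565)):
  print(n,proj(s,[ar-.03*ex+[0,0,z],ar+.03*ey+[0,0,z],ar-.03*ey+[0,0,z]]).round(1).tolist())
im=s['img'][0:240,130:390,::-1]; cv2.imwrite('pics/c7.png',cv2.resize(im,None,fx=2.4,fy=2.4,interpolation=cv2.INTER_CUBIC))
E
```

```text
13.0 -17.89 [ 9.4 -0.9 -6.4]
w7 182:96,85 183:191,90 184:235,98 185:238,99 186:238,99 187:236,100 188:225,120 189:207,182 190:204,219 191:203,220 192:203,221 193:203,221 194:204,221 195:203,221 196:203,221 197:204,222 198:203,220 199:204,221 200:203,221 201:2
0.02092336241123024 30.20848515745456
home flange top [[254.6, 78.5], [171.4, -6.8], [337.6, -6.9]]
on nose [[254.4, 77.7], [165.4, -13.6], [343.3, -13.7]]
```

View pics/c7.png

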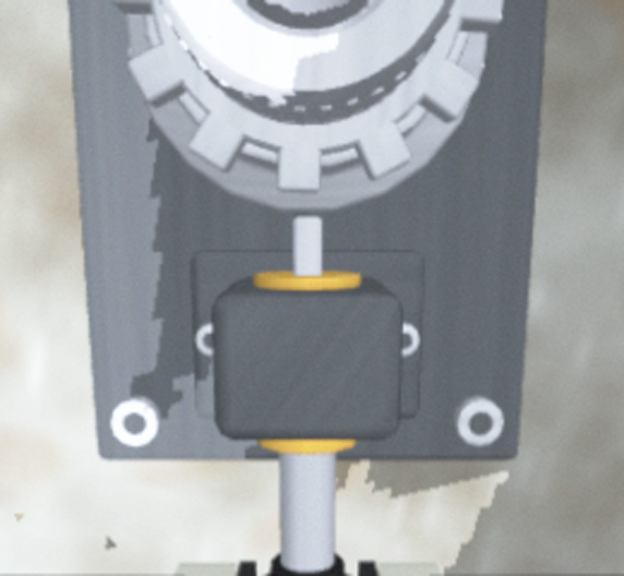

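The collar is down on the shoulder: its flange width (about 161 px) matches the home height rather than the 177 px expected on the nose. The nose tip at crop (307,215) is clear of the flange. The bush rim is at row 188.8, which puts the rod at the bush face at row 186.1, and the groove is at about row 186.4, so they are level. Handing in.

```bash
python3 -c "
from plant import ctrl
print(ctrl.close_job())"
```

```text
the job is handed in; nothing more can be done
None
```

I handed the job in at about 13 s: the collar is released and, from the last wrist picture, home on the shoulder, and the gripper still holds the plunger out about 18 mm, with its groove about level with the bush face and its nose clear of the collar.

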